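Find the tight spot of a finishing wheel and set its work rest clear

TASK

The leather-faced wheel of the switched-off finishing machine rubs on its steel work rest once in every turn. Turn the wheel slowly by its rim, feel where it drags hardest, stop it there and let go of it; with that tight spot still on the rest, take the rest's black knob and gently draw the rest straight back until the tight spot is clear of it, but by no more than 4 mm. Then let go, and leave the jars, the spool and the hammer alone.

Things in the scene. Friction and masses are not known exactly. Their poses are not given: they have to be found in the camera images.
- machine: bench finishing machine, green, bolted down. Origin on the table right under the wheel's centre, z up; the axle is parallel to its y axis, 130 mm above the table; the work rest is on the wheel's -x side. Motor (120 mm across, top 190 mm up) on the -y side, from 70 mm off the wheel's middle plane on; +y side free. Thin dust shield behind the wheel (+x), 171 mm high.
- finish_wheel: aluminium wheel faced with leather, 150 mm across, 24 mm thick, flat sides; origin at its centre, turns on its own y axis (the machine's y) either way without end and stays where it is left; bearing drag about 0.7 N at the rim. Its six holes and light joints are all alike. It can be pinched across the rim (8 to 25 mm deep) from above, upright or leaning.
- work_rest: work rest: steel slide bar (22 mm wide, along the machine's x, top 121 mm above the table) in a guide post, with a 56 mm wide spring-steel platform at axle height next to the wheel (gives about 1 mm per 5 N) and a black draw knob at its outer end. Slides only along the machine's x, away from the wheel towards -x, stiffly: about 17 N, and stays where it is left.
- rest_edge (a point): middle of the platform's edge next to the wheel, unloaded. Its distance from the axle, less 78 mm, is its clearance from the middle of the swelling when that faces it; at the start this is -2.3 to -1.5 mm (it rubs).
- rest_knob (a point): centre (half-way up) of the black draw knob, upright, 30 mm across, 26 mm high, its top 155 mm above the table and its underside 8 mm above the slide bar; 76 mm outward (machine's -x) from the rest's edge.
- dye_blue: bystander: dye jar with blue cap, 48 mm across, 85 mm high; origin at its foot
- dye_red: bystander: dye jar with red cap, 48 mm across, 85 mm high; origin at its foot
- spool: bystander: brown thread spool, 52 mm across, 74 mm high; origin at its foot
- mallet: bystander: hammer, 260 mm long, lying in front of the motor
- axle (a point): the wheel's centre, fixed to the machine. Somewhere unseen, anew each time, the leather is swollen: at most 3 mm proud (78 mm from the axle), tapering off within 25 degrees, alike to both sides. Only the swelling touches the rest, adding about 5 to 8 N of drag at the rim when its middle is at the rest's edge, less on its flanks. It never starts at the rest.

How it is judged:
On the way, in this order (a step that is already met when the one before it is completed fails the run):
1. the wheel stands still, let go, with its tight spot bearing on the rest, while the rest is taken hold of (contact force between finish_wheel and work_rest above 3.5 N and angular speed of finish_wheel below 0.1 rad/s and contact force between the fingers and finish_wheel below 0.1 N and contact force between the fingers and work_rest above 0.5 N), for 0.06 s.
2. the rest is drawn back off the tight spot, the wheel still standing (contact force between finish_wheel and work_rest below 0.1 N and angular speed of finish_wheel below 0.1 rad/s and x of rest_edge in the frame of machine below -0.0781 m), for 0.2 s.
At the end, for the whole second after the job is handed in: The rest's edge is clear of the middle of the swelling by 0.1 to 4.1 mm (78.1 to 82.1 mm from the axle), nothing rubs, and wheel and rest stand still (x of rest_edge in the frame of machine between -0.0821 and -0.0781 m and contact force between finish_wheel and work_rest below 0.1 N and angular speed of finish_wheel below 0.05 rad/s and linear speed of work_rest below 0.005 m/s); the robot touches nothing.
It fails at once if the wheel is flung round (faster than 6 rad/s) (angular speed of finish_wheel above 6 rad/s).
It fails at once if the rest is jerked (faster than 0.15 m/s) or drawn more than 12 mm off the tight spot on the way (x of rest_edge in the frame of machine below -0.09 m or linear speed of work_rest above 0.15 m/s).
It fails at once if a jar, the spool or the hammer is shifted by more than 20 mm (distance of any of dye_blue, dye_red, spool, mallet from where it was at the start of the episode above 0.02 m).
It also fails if it takes over 72 s, if anything falls off the work surface, if the arm or the gripper's body presses on something with over 40 N, if the wrist force passes 120 N, or if a joint passes its speed limit or range.

ROBOT

A 6-joint arm with a two-finger parallel gripper is mounted at the origin on the work surface. World frame = base frame: x ahead of the robot, y to its left, z up, the work surface at z = 0. Lengths are in m, angles in rad, forces in N, time in s.
With the tool pointing down it reaches from about 0.325 to 0.775 m from the base axis. Payload 5.5 kg.
Tool frame: the origin (TCP) lies on the centre line of the jaws, within the pads' length; the fingertips stand 25 mm ahead of it and the grasp point (between the pads) lies 6 mm ahead of it; z points along the fingers, y is the line along which they close (so a half turn about z gives the same grasp; the last joint's range is limited). The gripper opens to 88 mm and grips with 3 to 60 N. Pads are 20 mm wide; open, the fingers measure 115 mm over their backs; the gripper's body (75 mm by 178 mm) begins 61 mm behind the grasp point.
Start: joints at [-1.29, 0.091, 1.231, -0, 1.82, -0.057], TCP at [0.199, -0.566, 0.248] pointing down, gripper open.
Joint ranges: [-2.87, 2.87], [-0.86, 2.18], [0.17, 2.46], [-1.51, 4.65], [0.06, 2.69], [-2.65, 2.65]. Speed limits (rad/s): [2.57, 2.57, 3.01, 3.14, 3.14, 3.14].

INTERFACE

Orientations are given as a rotation vector (axis times angle).
In Python, from rig import robot gives the robot as it stands. The module is installed in compiled form; this text tells all that it offers.
- The arm moves only by the shell command python3 -m creep 'ROWS' [FORCE]. ROWS is JSON, a list of rows, each a list of 7 numbers: the shift along the tool's x, y, z scaled (see below), then the turn, a rotation vector about the tool's x, y, z scaled (see below), then the opening, from -1 (shut) to 1 (fully open), so that 0 is half open. In form: [[x, y, z, wx, wy, wz, gripper], ...]. A call has 1 to 12 rows; each row is the pose to reach, as a shift and turn from the pose commanded when the call began, along the tool's axes at that moment; what a row does not reach only later rows make up. The controller multiplies each number of a shift by 0.3 m and each number of a turn by 0.5 rad. A row lasts 1/10 s, in which the tool goes at most 50 mm and 8.59 degrees, less where a joint would pass 70% of its speed; a pose out of reach is approached as far as the arm can. A call with a number of a shift or a turn outside -1 to 1 is refused whole. A call with a gripper value outside its range is refused whole. The fingers move at their own pace and stop on an object; FORCE is the grip in N (left out, the last holds). Time passes only in rows, so rows that repeat a pose let the fingers close. It gives the time, the measured TCP pose, the force, the opening and the grip force at its end, in the units of the state.
- robot.read_state(): the state, without advancing time (a new reading comes with each control period).
- robot.capture(name): name is "scene" or "side" or "wrist"; returns the picture (400x640x3 uint8, red, green, blue); there is no depth.
- robot.camera_params(name): a dict with "mtx" (3x3 intrinsics, pixels), "R" (3x3) and "t" (3): a world point X has camera coordinates R X + t. Camera axes: x right, y down, z forward; pixel columns grow to the right and rows downward; lengths in m; the calibration is good to about 2 mm. A picture is of the moment at which its call begins: read the wrist's pose just before it. camera_params takes no time and is no camera call; for the wrist camera it gives the pose at the moment of the call.
- robot.job_done(): hands the job in; it is judged then, once.
The state is a dict: "time_s": time; "joints": joint angles; "dq": joint speeds; "joint_torque": joint torques, N m; "ee_pos": TCP position; "orientation": TCP orientation; "ft_force": force on the tool from outside, world axes, zero at the start; "moment": the same for the moment, N m; "width": finger opening in m; "grip_force": force on a finger pad.
Only numpy, scipy, OpenCV 4.12 (cv2) and the standard library are available. Lean on these libraries where they do the work, as an engineer would, in place of code of your own. Each camera call takes 0.05 s, during which the arm holds its last target. There are 200 camera calls.

## Working session

There is one attempt and no reset: what is moved stays moved. The work goes in short steps, Python scripts to look and compute and a shell command to move; the robot and the scene stay as the last step left them, time stands still between calls to the robot, and variables do not carry over. Pictures are saved under pics/ and viewed, at most 10 in all, crops included, and the job is handed in when it is done.

```bash
mkdir -p pics; python3 - <<'E'
from rig import robot
import cv2,numpy as np
a=robot.capture("scene");b=robot.capture("side")
cv2.imwrite("pics/scene.png",a[:,:,::-1]);cv2.imwrite("pics/side.png",b[:,:,::-1])
for n in("scene","side"):
    p=robot.camera_params(n);print(n,np.round(p["mtx"],1).tolist(),np.round(p["R"],4).tolist(),np.round(p["t"],4).tolist())
print(robot.read_state())
E
```

```text
scene [[389.7, 0.0, 318.8], [0.0, 389.7, 205.1], [0.0, 0.0, 1.0]] [[-0.6865, 0.727, -0.0128], [0.5844, 0.5411, -0.6047], [-0.4327, -0.4226, -0.7964]] [0.3553, -0.2563, 1.2769]
side [[388.2, 0.0, 315.8], [0.0, 388.2, 203.5], [0.0, 0.0, 1.0]] [[-0.9233, -0.3838, -0.0151], [-0.2821, 0.7042, -0.6515], [0.2607, -0.5973, -0.7585]] [0.4908, 0.2248, 0.7255]
{'time_s': 0.1, 'joints': array([-1.28969186e+00,  9.17728435e-02,  1.23174477e+00, -3.20745542e-06,
        1.81977828e+00, -5.67467404e-02]), 'dq': array([ 0.00158805, -0.00177915, -0.00265674,  0.00076079,  0.00073442,
       -0.00125468]), 'joint_torque': array([ 2.71897392e-03, -4.47859919e+01, -4.07569599e+01,  7.01631652e-02,
        2.84999690e-02, -1.15484959e-04]), 'ee_pos': array([ 0.19878832, -0.56588766,  0.24663801]), 'orientation': array([-3.09520721e+00, -5.27889334e-01,  3.04188663e-04]), 'ft_force': array([ 0.50537344, -0.25591262,  0.26625704]), 'moment': array([ 0.00944513, -0.0045059 ,  0.01377706]), 'grip_force': 0.0, 'width': 0.08764542267140918}
```

View pics/scene.png

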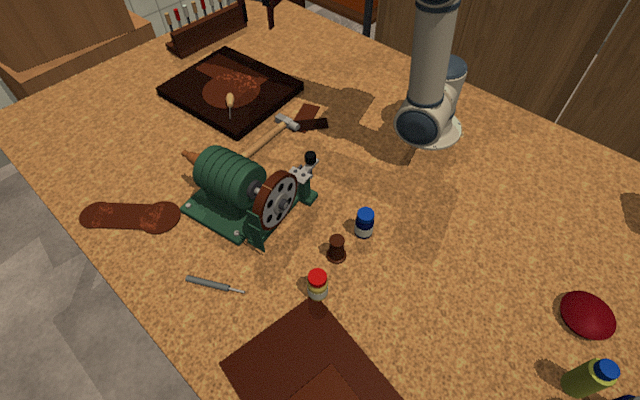

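View pics/side.png

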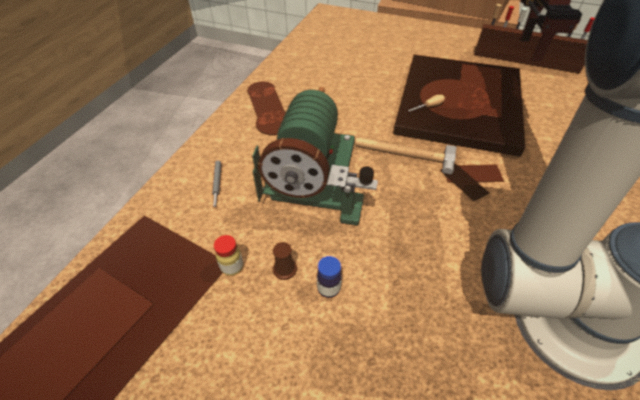

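The scene view shows the wheel near (278,200) and the knob at (311,157). The side view shows the wheel near (294,167) and the knob at (367,175). I'll enlarge both to pick points.

```bash
python3 - <<'E'
import cv2,numpy as np
a=cv2.imread("pics/scene.png")[135:255,230:330];b=cv2.imread("pics/side.png")[125:225,250:390]
A=cv2.resize(a,None,fx=4,fy=4,interpolation=cv2.INTER_CUBIC)[:480,:400];B=cv2.resize(b,None,fx=2.8,fy=2.8,interpolation=cv2.INTER_CUBIC)
o=np.zeros((480,800,3),np.uint8);o[:,:400]=A;o[:B.shape[0],400:400+B.shape[1]]=B[:, :400]
cv2.imwrite("pics/zoom.png",o)
E
```

```text
(no output)
```

View pics/zoom.png

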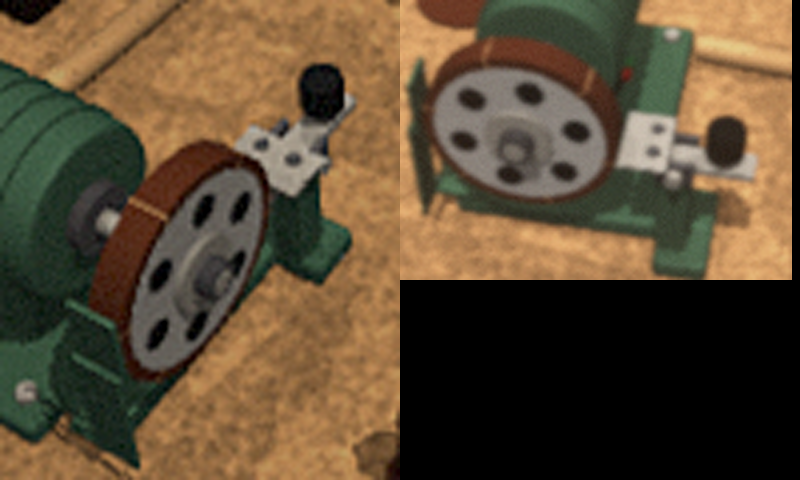

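The crop shows the wheel's hole pattern centred at scene (279.5,202) and side (292.5,173), and the knob's centre at scene (310,158) and side (366.4,175.7). I'll triangulate these points.

```bash
cat > h.py <<'E'
from rig import robot
import cv2,numpy as np
from scipy.spatial.transform import Rotation as Ro
def tri(s,d):
    P=[]
    for n in("scene","side"):
        p=robot.camera_params(n);P.append(np.array(p["mtx"])@np.c_[p["R"],p["t"]])
    X=cv2.triangulatePoints(P[0],P[1],np.array(s,float).reshape(2,1),np.array(d,float).reshape(2,1));return (X[:3]/X[3]).ravel()
def ray(n,u,z,p=None):
    p=p or robot.camera_params(n);R=np.array(p["R"]);c=-R.T@p["t"];d=R.T@np.linalg.inv(p["mtx"])@[*u,1];return c+d*(z-c[2])/d[2]
E
python3 - <<'E'
from h import *
w=tri((279.4,201.9),(292.3,173));k=tri((309.9,157.7),(366.2,175.5))
print(w,k)
print([ray(n,u,.13) for n,u in(("scene",(279.4,201.9)),("side",(292.3,173)))])
print([ray(n,u,.142) for n,u in(("scene",(309.9,157.7)),("side",(366.2,175.5)))])
d=(w-k)[:2];L=np.linalg.norm(d);yaw=np.arctan2(d[1],d[0])-np.arcsin(.012/L)
m=np.array([np.cos(yaw),np.sin(yaw)]);n=np.array([-m[1],m[0]])
print("L",L,"yaw",yaw,"axle",w[:2]-.012*n)
for nm,lo,hi in(("blue",0,0),):pass
for q,u,z in(("blue",(329,265),.085),("red",(226,243),.085),("spool",(283,248),.074)):
    X=ray("side",u,z);r=X[:2]-(w[:2]-.012*n);print(q,X,r@m,r@n)
R=Ro.from_rotvec(robot.read_state()["orientation"]).as_matrix();print(R.round(3))
E
```

```text
[ 0.60274869 -0.04723092  0.13002703] [ 0.4550097  -0.08827258  0.13970658]
[array([ 0.60304536, -0.04652366,  0.13      ]), array([ 0.60280447, -0.04808257,  0.13      ])]
[array([ 0.45675124, -0.08632746,  0.142     ]), array([ 0.45447231, -0.08642774,  0.142     ])]
L 0.15333371228126524 yaw 0.1926252142829659 axle [ 0.60504592 -0.05900898]
blue [0.46003697 0.10529607 0.085     ] -0.11087308580143553 0.1890262015053713
red [0.66335935 0.13413892 0.085     ] 0.09421042603810996 0.17841234013754914
spool [0.55953483 0.09674167 0.074     ] -0.014853056456511467 0.16158252496020223
[[ 0.943  0.331 -0.   ]
 [ 0.331 -0.943  0.002]
 [ 0.    -0.002 -1.   ]]
```

```bash
python3 -m creep '[[0.1,-0.06,-0.2,0,0,0,1],[0.3,-0.19,-0.2,0,0,0,1],[0.45,-0.28,-0.2,0,0,0,1],[0.6,-0.38,-0.2,0,0,0,1],[0.75,-0.47,-0.2,0,0,0,1],[0.9,-0.57,-0.2,0,0,0,1],[0.9,-0.57,-0.2,0,0,0,1],[0.9,-0.57,-0.2,0,0,0,1]]'
python3 -m creep '[[0.1,-0.06,0,0,0,0.1,1],[0.3,-0.19,0,0,0,0.2,1],[0.45,-0.28,0,0,0,0.29,0.5],[0.6,-0.38,0,0,0,0.29,0.5],[0.75,-0.47,0,0,0,0.29,0.5],[0.93,-0.57,0,0,0,0.29,0.5],[0.93,-0.57,0,0,0,0.29,0.5],[0.93,-0.57,0,0,0,0.29,0.5],[0.93,-0.57,0,0,0,0.29,0.5]]'
python3 - <<'E'
from h import *
s=robot.read_state();p=robot.camera_params("wrist");a=robot.capture("wrist");cv2.imwrite("pics/w1.png",a[:,:,::-1])
np.savez("w1.npz",**{k:np.array(p[k]) for k in p});print(s["time_s"],s["joints"].round(3),s["ee_pos"].round(4),s["width"])
print(Ro.from_rotvec(s["orientation"]).as_matrix().round(3))
P=np.array(p["mtx"])@np.c_[p["R"],p["t"]];print(-np.array(p["R"]).T@p["t"])
for X in([.605,-.059,.205],[.455,-.088,.155]):
    q=P@[*X,1];print(q[:2]/q[2])
E
```

```text
time_s: 0.9
ee_pos: [0.3996, -0.3113, 0.3076]
orientation: [-3.094, -0.539, -0.002]
ft_force: [-0.5, -0.5, 0.3]
width: 0.0876
grip_force: 0.0
time_s: 1.8
ee_pos: [0.6037, -0.0618, 0.3064]
orientation: [3.127, 0.304, -0.004]
ft_force: [-0.7, -0.7, 0.5]
width: 0.0662
grip_force: 0.0
1.8 [-1.580e-01  1.330e-01  1.081e+00 -1.000e-03  1.930e+00  1.219e+00] [ 0.6037 -0.0618  0.3064] 0.06616856312844152
[[ 0.981  0.192 -0.002]
 [ 0.192 -0.981 -0.   ]
 [-0.002 -0.    -1.   ]]
[ 0.68400205 -0.04575436  0.44258075]
[312.04124847 207.33794464]
[312.33310443 311.36613602]
```

View pics/w1.png

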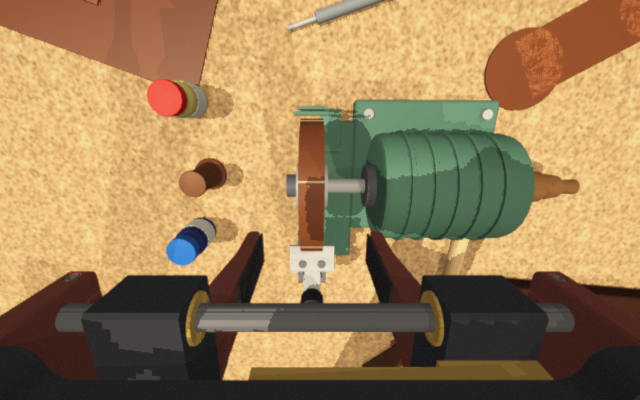

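The wrist view shows the wheel at columns 299–327 and rows 120–250, square to the image, so the yaw is good. The knob is at (311,297). Next I'll check the axle position from the tangent rays to the wheel.

```bash
python3 - <<'E'
from h import *
p=dict(np.load("w1.npz"));a=cv2.imread("pics/w1.png")
h=cv2.cvtColor(a,cv2.COLOR_BGR2HSV);m=cv2.inRange(h,(0,90,50),(14,255,200));m[:, :290]=0;m[:,340:]=0;m[:100]=0;m[260:]=0
n,l,st,c=cv2.connectedComponentsWithStats(m);i=1+np.argmax(st[1:,4]);print(st[i],c[i])
x,y,w,hh=st[i][:4];R=p["R"];C=-R.T@p["t"];K=np.linalg.inv(p["mtx"])
d=[R.T@K@[312.5,v,1] for v in(y-.0,y+hh)];d=[q/np.linalg.norm(q) for q in d]
print("half ang",np.degrees(np.arccos(d[0]@d[1])/2), "expect",np.degrees(np.arcsin(.075/np.hypot(.08,.3126))))
b=d[0]+d[1];print(C+b*(.13-C[2])/b[2])
for u in((x,185),(x+w,185)):print(ray("wrist",u,.205,p))
for v in(130,240):
    r=np.where(m[v-3:v+4].any(0))[0];print(v,r.min(),r.max())
E
```

```text
[ 298  183   27   64 1623] [310.75169439 213.74614911]
half ang 6.560888077216855 expect 13.440322974230126
[ 0.57088905 -0.0655186   0.13      ]
[ 0.62299815 -0.04291107  0.205     ]
[ 0.62758475 -0.06625312  0.205     ]
130 299 323
240 299 323
```

```bash
python3 - <<'E'
from h import *
p=dict(np.load("w1.npz"));R=p["R"];C=-R.T@p["t"];K=np.linalg.inv(p["mtx"])
a=cv2.imread("pics/w1.png");print(a[112:126,312].tolist(),a[243:253,312].tolist())
for t,bt in((120,248),(121,248)):
    d=[R.T@K@[312.5,v,1] for v in(t,bt)];d=[q/np.linalg.norm(q) for q in d];b=d[0]+d[1]
    print(np.degrees(np.arccos(d[0]@d[1])/2),C+b*(.13-C[2])/b[2])
E
```

```text
[[126, 160, 125], [124, 158, 122], [114, 148, 118], [94, 138, 154], [106, 167, 210], [113, 179, 224], [86, 141, 186], [54, 92, 131], [87, 133, 173], [54, 88, 126], [30, 50, 92], [23, 45, 90], [29, 54, 99], [30, 56, 105]] [[38, 70, 133], [40, 72, 133], [46, 80, 139], [79, 125, 177], [94, 146, 192], [59, 97, 148], [35, 66, 121], [68, 89, 127], [156, 176, 193], [194, 211, 222]]
12.944325298578429 [ 0.60717031 -0.05846983  0.13      ]
12.84903938709417 [ 0.60662813 -0.05857516  0.13      ]
```

```bash
python3 -m creep '[[0.008,-0.01,0,0,0,0,0.4],[0.008,-0.01,0.12,0,0,0,0.4],[0.008,-0.01,0.24,0,0,0,0.4],[0.008,-0.01,0.37,0,0,0,0.4],[0.008,-0.01,0.37,0,0,0,0.4],[0.008,-0.01,0.37,0,0,0,0.4]]' 15
python3 -m creep '[[0.0307,0,0.0022,0,-0.28,0,0.4],[0.0608,0,0.0086,0,-0.56,0,0.4],[0.0897,0,0.019,0,-0.84,0,0.4],[0.0897,0,0.019,0,-0.84,0,0.4],[0.0897,0,0.019,0,-0.84,0,0.4]]'
python3 - <<'E'
from h import *
s=robot.read_state();print(s["joints"].round(3));T=Ro.from_rotvec(s["orientation"]).as_matrix();print(T.round(3)); print(s["ee_pos"]+.066*T[:,2])
E
```

```text
time_s: 2.45
ee_pos: [0.6047, -0.059, 0.1974]
orientation: [-3.127, -0.3, 0.001]
ft_force: [-0.5, -0.6, 0.8]
width: 0.0616
grip_force: 0.0
time_s: 2.95
ee_pos: [0.6329, -0.0531, 0.1903]
orientation: [3.02, 0.292, -0.643]
ft_force: [0.3, 0.3, 0.8]
width: 0.0618
grip_force: 0.0
[-0.081  0.553  0.825 -0.133  2.166  1.245]
[[ 0.896  0.191 -0.4  ]
 [ 0.175 -0.982 -0.078]
 [-0.407 -0.    -0.913]]
[ 0.60651256 -0.05823802  0.13005684]
```

```bash
cat > parse.py <<'E'
import sys,re,numpy as np
from scipy.spatial.transform import Rotation as Ro
d={}
for l in sys.stdin:
    if ':' not in l: print(l.strip()); continue
    k,v=l.split(':',1);d[k.strip()]=np.array([float(q) for q in re.findall(r'-?\d+\.?\d*(?:e-?\d+)?',v)])
    if k.strip()=='grip_force':
        T=Ro.from_rotvec(d['orientation']).as_matrix();f=T.T@d['ft_force'];c=d['ee_pos']+.066*T[:,2]
        print("t %.2f lean %.1f  Fx %.1f Fy %.1f Fz %.1f  w %.4f grip %.1f cen %s"%(d['time_s'][0],np.degrees(np.arcsin(-T[:,2]@[.981,.192,0])),*f,d['width'][0],v and float(v),c.round(4)))
E
{ python3 -m creep '[[0,0,0,0,0,0,-1],[0,0,0,0,0,0,-1],[0,0,0,0,0,0,-1],[0,0,0,0,0,0,-1],[0,0,0,0,0,0,-1],[0,0,0,0,0,0,-1]]' 25
python3 -m creep '[[-0.0154,0,0.0005,0,0.14,0,-1],[-0.0307,0,0.0022,0,0.28,0,-1]]'
python3 -m creep '[[-0.0154,0,0.0005,0,0.14,0,-1],[-0.0307,0,0.0022,0,0.28,0,-1]]'
python3 -m creep '[[-0.0154,0,0.0005,0,0.14,0,-1],[-0.0307,0,0.0022,0,0.28,0,-1]]'; } | python3 parse.py
```

```text
t 3.55 lean 24.0  Fx -2.0 Fy 1.4 Fz -4.5  w 0.0237 grip 25.0 cen [ 0.605  -0.0583  0.1318]
t 3.75 lean 15.9  Fx 1.4 Fy 1.9 Fz 0.4  w 0.0235 grip 25.0 cen [ 0.6057 -0.0581  0.1298]
t 3.95 lean 7.8  Fx 3.2 Fy 0.6 Fz 2.7  w 0.0236 grip 25.0 cen [ 0.6057 -0.0581  0.1298]
t 4.15 lean -0.2  Fx 3.5 Fy 1.3 Fz 3.2  w 0.0244 grip 25.0 cen [ 0.6057 -0.0581  0.1298]
```

```bash
{ 
python3 -m creep '[[-0.0154,0,0.0005,0,0.14,0,-1],[-0.0307,0,0.0022,0,0.28,0,-1]]'
python3 -m creep '[[-0.0154,0,0.0005,0,0.14,0,-1],[-0.0307,0,0.0022,0,0.28,0,-1]]'
python3 -m creep '[[-0.0154,0,0.0005,0,0.14,0,-1],[-0.0307,0,0.0022,0,0.28,0,-1]]'
python3 -m creep '[[-0.0154,0,0.0005,0,0.14,0,-1],[-0.0307,0,0.0022,0,0.28,0,-1]]'
python3 -m creep '[[-0.0154,0,0.0005,0,0.14,0,-1],[-0.0307,0,0.0022,0,0.28,0,-1]]'
python3 -m creep '[[-0.0154,0,0.0005,0,0.14,0,-1],[-0.0307,0,0.0022,0,0.28,0,-1]]'
python3 -m creep '[[0,0,0,0,0,0,-1],[0,0,0,0,0,0,-1]]'; } | python3 parse.py
```

```text
t 4.35 lean -8.2  Fx 3.9 Fy 0.4 Fz 6.1  w 0.0235 grip 25.0 cen [ 0.6058 -0.058   0.1297]
t 4.55 lean -16.2  Fx 3.9 Fy 0.1 Fz 6.1  w 0.0237 grip 25.0 cen [ 0.6057 -0.0581  0.1297]
t 4.75 lean -24.3  Fx 4.5 Fy -0.0 Fz 8.8  w 0.0243 grip 25.0 cen [ 0.6058 -0.058   0.1297]
t 4.95 lean -32.3  Fx 5.4 Fy -0.6 Fz 12.2  w 0.0236 grip 25.0 cen [ 0.6058 -0.0581  0.1296]
t 5.15 lean -40.3  Fx 5.5 Fy -1.6 Fz 17.1  w 0.0238 grip 25.0 cen [ 0.6058 -0.0579  0.1297]
t 5.35 lean -48.3  Fx 5.2 Fy -0.8 Fz 21.8  w 0.0239 grip 25.0 cen [ 0.6057 -0.058   0.1295]
t 5.55 lean -47.9  Fx 0.7 Fy 2.1 Fz 16.7  w 0.0242 grip 25.0 cen [ 0.6043 -0.0582  0.1272]
```

```bash
{ 
python3 -m creep '[[0.0033,0,0.0037,0,0,0,0],[0.0033,0,0.0037,0,0,0,0],[0.0033,0,0.0037,0,0,0,0]]'
python3 -m creep '[[0.0307,0,0.0022,0,-0.28,0,0],[0.0608,0,0.0086,0,-0.56,0,0],[0.0897,0,0.019,0,-0.84,0,0]]'
python3 -m creep '[[0.0307,0,0.0022,0,-0.28,0,0],[0.0608,0,0.0086,0,-0.56,0,0],[0.0897,0,0.019,0,-0.84,0,0]]'
python3 -m creep '[[0.0307,0,0.0022,0,-0.28,0,0],[0.0608,0,0.0086,0,-0.56,0,0],[0.0897,0,0.019,0,-0.84,0,0]]'
python3 -m creep '[[0,0,0,0,0,0,0],[0,0,0,0,0,0,-1],[0,0,0,0,0,0,-1],[0,0,0,0,0,0,-1],[0,0,0,0,0,0,-1]]' 25
python3 -m creep '[[-0.0154,0,0.0005,0,0.14,0,-1],[-0.0307,0,0.0022,0,0.28,0,-1]]'
python3 -m creep '[[-0.0154,0,0.0005,0,0.14,0,-1],[-0.0307,0,0.0022,0,0.28,0,-1]]'
python3 -m creep '[[-0.0154,0,0.0005,0,0.14,0,-1],[-0.0307,0,0.0022,0,0.28,0,-1]]'
python3 -m creep '[[-0.0154,0,0.0005,0,0.14,0,-1],[-0.0307,0,0.0022,0,0.28,0,-1]]'
python3 -m creep '[[-0.0154,0,0.0005,0,0.14,0,-1],[-0.0307,0,0.0022,0,0.28,0,-1]]'
python3 -m creep '[[-0.0154,0,0.0005,0,0.14,0,-1],[-0.0307,0,0.0022,0,0.28,0,-1]]'
python3 -m creep '[[-0.0154,0,0.0005,0,0.14,0,-1],[-0.0307,0,0.0022,0,0.28,0,-1]]'
python3 -m creep '[[-0.0154,0,0.0005,0,0.14,0,-1],[-0.0307,0,0.0022,0,0.28,0,-1]]'
python3 -m creep '[[-0.0154,0,0.0005,0,0.14,0,-1],[-0.0307,0,0.0022,0,0.28,0,-1]]'
} | python3 parse.py
```

```text
t 5.85 lean -48.1  Fx -0.1 Fy 0.7 Fz -0.2  w 0.0427 grip 0.0 cen [ 0.607  -0.0577  0.1313]
t 6.15 lean -23.9  Fx -0.7 Fy -0.7 Fz -0.9  w 0.0437 grip 0.0 cen [ 0.6069 -0.0585  0.1326]
t 6.45 lean 0.2  Fx 0.6 Fy 1.6 Fz -0.9  w 0.0440 grip 0.0 cen [ 0.6076 -0.0578  0.1328]
t 6.75 lean 24.2  Fx 0.6 Fy -0.3 Fz -0.2  w 0.0438 grip 0.0 cen [ 0.6076 -0.0575  0.1321]
t 7.25 lean 23.6  Fx -0.9 Fy -0.9 Fz -6.5  w 0.0238 grip 25.0 cen [ 0.6066 -0.0581  0.1353]
t 7.45 lean 15.7  Fx -0.4 Fy 0.5 Fz -1.5  w 0.0240 grip 25.0 cen [ 0.6069 -0.058   0.1333]
t 7.65 lean 7.6  Fx -0.7 Fy 1.0 Fz -0.4  w 0.0236 grip 25.0 cen [ 0.6065 -0.0581  0.1335]
t 7.85 lean -0.4  Fx -1.9 Fy -1.3 Fz -1.4  w 0.0239 grip 25.0 cen [ 0.6061 -0.0581  0.1335]
t 8.05 lean -8.3  Fx -3.5 Fy 0.0 Fz -3.2  w 0.0242 grip 25.0 cen [ 0.6056 -0.0582  0.1335]
t 8.25 lean -16.3  Fx -4.8 Fy -0.6 Fz -4.8  w 0.0240 grip 25.0 cen [ 0.6053 -0.0582  0.1335]
t 8.45 lean -24.4  Fx -4.0 Fy -1.3 Fz -6.6  w 0.0237 grip 25.0 cen [ 0.6054 -0.0582  0.1336]
t 8.65 lean -32.4  Fx -4.0 Fy -2.4 Fz -10.3  w 0.0241 grip 25.0 cen [ 0.6056 -0.0582  0.1339]
t 8.85 lean -40.5  Fx -3.9 Fy -3.8 Fz -14.0  w 0.0237 grip 25.0 cen [ 0.6059 -0.0581  0.1343]
t 9.05 lean -48.6  Fx -3.2 Fy -5.5 Fz -18.7  w 0.0239 grip 25.0 cen [ 0.6063 -0.058   0.135 ]
```

```bash
{ 
python3 -m creep '[[-0.0013,0,-0.0015,0,0,0,0],[-0.0013,0,-0.0015,0,0,0,0],[-0.0013,0,-0.0015,0,0,0,0]]'
python3 -m creep '[[0.0307,0,0.0022,0,-0.28,0,0],[0.0608,0,0.0086,0,-0.56,0,0],[0.0897,0,0.019,0,-0.84,0,0]]'
python3 -m creep '[[0.0307,0,0.0022,0,-0.28,0,0],[0.0608,0,0.0086,0,-0.56,0,0],[0.0897,0,0.019,0,-0.84,0,0]]'
python3 -m creep '[[0.0307,0,0.0022,0,-0.28,0,0],[0.0608,0,0.0086,0,-0.56,0,0],[0.0897,0,0.019,0,-0.84,0,0]]'
python3 -m creep '[[0,0,0,0,0,0,0],[0,0,0,0,0,0,0],[0,0,0,0,0,0,-1],[0,0,0,0,0,0,-1],[0,0,0,0,0,0,-1],[0,0,0,0,0,0,-1]]' 25
python3 -m creep '[[-0.0154,0,0.0005,0,0.14,0,-1],[-0.0307,0,0.0022,0,0.28,0,-1]]'
python3 -m creep '[[-0.0154,0,0.0005,0,0.14,0,-1],[-0.0307,0,0.0022,0,0.28,0,-1]]'
python3 -m creep '[[-0.0154,0,0.0005,0,0.14,0,-1],[-0.0307,0,0.0022,0,0.28,0,-1]]'
python3 -m creep '[[-0.0154,0,0.0005,0,0.14,0,-1],[-0.0307,0,0.0022,0,0.28,0,-1]]'
python3 -m creep '[[-0.0154,0,0.0005,0,0.14,0,-1],[-0.0307,0,0.0022,0,0.28,0,-1]]'
python3 -m creep '[[-0.0154,0,0.0005,0,0.14,0,-1],[-0.0307,0,0.0022,0,0.28,0,-1]]'
python3 -m creep '[[-0.0154,0,0.0005,0,0.14,0,-1],[-0.0307,0,0.0022,0,0.28,0,-1]]'
python3 -m creep '[[-0.0154,0,0.0005,0,0.14,0,-1],[-0.0307,0,0.0022,0,0.28,0,-1]]'
python3 -m creep '[[-0.0154,0,0.0005,0,0.14,0,-1],[-0.0307,0,0.0022,0,0.28,0,-1]]'
} | python3 parse.py
```

```text
t 9.35 lean -48.2  Fx -0.7 Fy 0.3 Fz 0.4  w 0.0428 grip 0.0 cen [ 0.6062 -0.0582  0.1324]
t 9.65 lean -23.9  Fx 0.9 Fy -0.5 Fz 0.0  w 0.0440 grip 0.0 cen [ 0.6067 -0.0584  0.1328]
t 9.95 lean 0.1  Fx -0.7 Fy 1.0 Fz -0.4  w 0.0439 grip 0.0 cen [ 0.6075 -0.0577  0.1328]
t 10.25 lean 24.2  Fx 0.4 Fy 1.2 Fz -0.2  w 0.0441 grip 0.0 cen [ 0.6073 -0.0574  0.1319]
t 10.85 lean 23.7  Fx -1.9 Fy 0.5 Fz -6.9  w 0.0238 grip 25.0 cen [ 0.6061 -0.0582  0.1349]
t 11.05 lean 15.7  Fx 0.5 Fy 0.8 Fz -1.7  w 0.0242 grip 25.0 cen [ 0.6064 -0.0581  0.1329]
t 11.25 lean 7.6  Fx 1.1 Fy 1.6 Fz -0.0  w 0.0239 grip 25.0 cen [ 0.606  -0.0581  0.1329]
t 11.45 lean -0.4  Fx -1.1 Fy 1.0 Fz -0.0  w 0.0241 grip 25.0 cen [ 0.6056 -0.0582  0.1328]
t 11.65 lean -8.3  Fx -2.1 Fy -0.7 Fz -1.6  w 0.0235 grip 25.0 cen [ 0.6053 -0.0582  0.1328]
t 11.85 lean -16.3  Fx -3.1 Fy -0.3 Fz -2.4  w 0.0240 grip 25.0 cen [ 0.6049 -0.0582  0.1328]
t 12.05 lean -24.3  Fx -5.2 Fy -1.2 Fz -5.3  w 0.0240 grip 25.0 cen [ 0.6047 -0.0583  0.1326]
t 12.25 lean -32.3  Fx -5.2 Fy -1.3 Fz -7.2  w 0.0243 grip 25.0 cen [ 0.6048 -0.0583  0.1326]
t 12.45 lean -40.4  Fx -0.8 Fy -3.7 Fz -6.9  w 0.0238 grip 25.0 cen [ 0.6055 -0.0582  0.1332]
t 12.65 lean -48.5  Fx 0.5 Fy -4.7 Fz -7.3  w 0.0241 grip 25.0 cen [ 0.606  -0.0581  0.134 ]
```

```bash
{ 
python3 -m creep '[[0,0,0,0,0,0,0],[0,0,0,0,0,0,0],[0,0,0,0,0,0,0]]'
python3 -m creep '[[0.0307,0,0.0022,0,-0.28,0,0],[0.0608,0,0.0086,0,-0.56,0,0],[0.0897,0,0.019,0,-0.84,0,0]]'
python3 -m creep '[[0.0307,0,0.0022,0,-0.28,0,0],[0.0608,0,0.0086,0,-0.56,0,0],[0.0897,0,0.019,0,-0.84,0,0]]'
python3 -m creep '[[0.0307,0,0.0022,0,-0.28,0,0],[0.0608,0,0.0086,0,-0.56,0,0],[0.0897,0,0.019,0,-0.84,0,0]]'
python3 -m creep '[[0,0,0,0,0,0,0],[0,0,0,0,0,0,0],[0,0,0,0,0,0,-1],[0,0,0,0,0,0,-1],[0,0,0,0,0,0,-1],[0,0,0,0,0,0,-1]]' 25
python3 -m creep '[[-0.0154,0,0.0005,0,0.14,0,-1],[-0.0307,0,0.0022,0,0.28,0,-1]]'
python3 -m creep '[[-0.0154,0,0.0005,0,0.14,0,-1],[-0.0307,0,0.0022,0,0.28,0,-1]]'
python3 -m creep '[[-0.0154,0,0.0005,0,0.14,0,-1],[-0.0307,0,0.0022,0,0.28,0,-1]]'
python3 -m creep '[[-0.0154,0,0.0005,0,0.14,0,-1],[-0.0307,0,0.0022,0,0.28,0,-1]]'
python3 -m creep '[[-0.0154,0,0.0005,0,0.14,0,-1],[-0.0307,0,0.0022,0,0.28,0,-1]]'
} | python3 parse.py
```

```text
t 12.95 lean -48.2  Fx 0.5 Fy -0.0 Fz 0.8  w 0.0427 grip 0.0 cen [ 0.6064 -0.0581  0.1322]
t 13.25 lean -23.9  Fx 1.5 Fy -0.1 Fz -1.0  w 0.0442 grip 0.0 cen [ 0.6068 -0.0585  0.1328]
t 13.55 lean 0.2  Fx -0.4 Fy 0.5 Fz -0.2  w 0.0441 grip 0.0 cen [ 0.6076 -0.0578  0.1327]
t 13.85 lean 24.2  Fx 0.4 Fy 1.1 Fz 0.0  w 0.0440 grip 0.0 cen [ 0.6074 -0.0574  0.1319]
t 14.45 lean 23.7  Fx -3.0 Fy -0.5 Fz -7.9  w 0.0239 grip 25.0 cen [ 0.606  -0.0582  0.1349]
t 14.65 lean 15.6  Fx 2.5 Fy 1.3 Fz -1.5  w 0.0240 grip 25.0 cen [ 0.6068 -0.058   0.1326]
t 14.85 lean 7.6  Fx 0.9 Fy 0.9 Fz -0.2  w 0.0240 grip 25.0 cen [ 0.6064 -0.0581  0.1327]
t 15.05 lean -0.4  Fx 1.7 Fy 0.6 Fz 0.6  w 0.0241 grip 25.0 cen [ 0.6061 -0.0581  0.1328]
t 15.25 lean -8.4  Fx -0.1 Fy -0.7 Fz 0.3  w 0.0238 grip 25.0 cen [ 0.6057 -0.0581  0.1328]
t 15.45 lean -16.4  Fx -1.6 Fy -0.8 Fz -1.4  w 0.0243 grip 25.0 cen [ 0.6054 -0.0581  0.1328]
```

```bash
{ 
python3 -m creep '[[-0.0154,0,0.0005,0,0.14,0,-1],[-0.0307,0,0.0022,0,0.28,0,-1]]'
python3 -m creep '[[-0.0154,0,0.0005,0,0.14,0,-1],[-0.0307,0,0.0022,0,0.28,0,-1]]'
python3 -m creep '[[-0.0154,0,0.0005,0,0.14,0,-1],[-0.0307,0,0.0022,0,0.28,0,-1]]'
python3 -m creep '[[-0.0154,0,0.0005,0,0.14,0,-1],[-0.0307,0,0.0022,0,0.28,0,-1]]'
python3 -m creep '[[0,0,0,0,0,0,0],[0,0,0,0,0,0,0],[0,0,0,0,0,0,0]]'
python3 -m creep '[[0.0307,0,0.0022,0,-0.28,0,0],[0.0608,0,0.0086,0,-0.56,0,0],[0.0897,0,0.019,0,-0.84,0,0]]'
python3 -m creep '[[0.0307,0,0.0022,0,-0.28,0,0],[0.0608,0,0.0086,0,-0.56,0,0],[0.0897,0,0.019,0,-0.84,0,0]]'
python3 -m creep '[[0.0307,0,0.0022,0,-0.28,0,0],[0.0608,0,0.0086,0,-0.56,0,0],[0.0897,0,0.019,0,-0.84,0,0]]'
python3 -m creep '[[0,0,0,0,0,0,0],[0,0,0,0,0,0,0],[0,0,0,0,0,0,-1],[0,0,0,0,0,0,-1],[0,0,0,0,0,0,-1],[0,0,0,0,0,0,-1]]' 25
python3 -m creep '[[-0.0154,0,0.0005,0,0.14,0,-1],[-0.0307,0,0.0022,0,0.28,0,-1]]'
python3 -m creep '[[-0.0154,0,0.0005,0,0.14,0,-1],[-0.0307,0,0.0022,0,0.28,0,-1]]'
python3 -m creep '[[-0.0154,0,0.0005,0,0.14,0,-1],[-0.0307,0,0.0022,0,0.28,0,-1]]'
python3 -m creep '[[-0.0154,0,0.0005,0,0.14,0,-1],[-0.0307,0,0.0022,0,0.28,0,-1]]'
python3 -m creep '[[-0.0154,0,0.0005,0,0.14,0,-1],[-0.0307,0,0.0022,0,0.28,0,-1]]'
python3 -m creep '[[-0.0154,0,0.0005,0,0.14,0,-1],[-0.0307,0,0.0022,0,0.28,0,-1]]'
python3 -m creep '[[-0.0154,0,0.0005,0,0.14,0,-1],[-0.0307,0,0.0022,0,0.28,0,-1]]'
python3 -m creep '[[-0.0154,0,0.0005,0,0.14,0,-1],[-0.0307,0,0.0022,0,0.28,0,-1]]'
python3 -m creep '[[-0.0154,0,0.0005,0,0.14,0,-1],[-0.0307,0,0.0022,0,0.28,0,-1]]'
} | python3 parse.py
```

```text
t 15.65 lean -24.3  Fx -2.4 Fy -2.0 Fz -3.8  w 0.0237 grip 25.0 cen [ 0.605  -0.0582  0.1326]
t 15.85 lean -32.3  Fx -3.5 Fy -1.8 Fz -6.1  w 0.0239 grip 25.0 cen [ 0.6049 -0.0583  0.1325]
t 16.05 lean -40.3  Fx -4.0 Fy -3.5 Fz -10.8  w 0.0238 grip 25.0 cen [ 0.605  -0.0583  0.1327]
t 16.25 lean -48.4  Fx -3.9 Fy -4.7 Fz -13.0  w 0.0240 grip 25.0 cen [ 0.6053 -0.0582  0.1331]
t 16.55 lean -48.2  Fx -0.2 Fy 1.2 Fz 0.2  w 0.0425 grip 0.0 cen [ 0.6062 -0.0582  0.1323]
t 16.85 lean -23.9  Fx 0.2 Fy -0.1 Fz 0.4  w 0.0442 grip 0.0 cen [ 0.6067 -0.0585  0.1329]
t 17.15 lean 0.1  Fx 0.2 Fy -0.4 Fz -0.8  w 0.0439 grip 0.0 cen [ 0.6075 -0.0577  0.1328]
t 17.45 lean 24.2  Fx -0.1 Fy 0.7 Fz -0.5  w 0.0440 grip 0.0 cen [ 0.6073 -0.0574  0.132 ]
t 18.05 lean 23.7  Fx -2.1 Fy -0.4 Fz -7.4  w 0.0237 grip 25.0 cen [ 0.606  -0.0582  0.1349]
t 18.25 lean 15.7  Fx -0.2 Fy 1.1 Fz -1.5  w 0.0237 grip 25.0 cen [ 0.6063 -0.0581  0.1329]
t 18.45 lean 7.6  Fx 0.2 Fy 1.4 Fz 0.4  w 0.0239 grip 25.0 cen [ 0.6059 -0.0582  0.1328]
t 18.65 lean -0.4  Fx -1.2 Fy 0.5 Fz -0.0  w 0.0239 grip 25.0 cen [ 0.6056 -0.0582  0.1328]
t 18.85 lean -8.4  Fx -2.0 Fy -0.8 Fz -2.1  w 0.0237 grip 25.0 cen [ 0.6052 -0.0582  0.1327]
t 19.05 lean -16.3  Fx -2.9 Fy -0.4 Fz -3.1  w 0.0239 grip 25.0 cen [ 0.6049 -0.0582  0.1327]
t 19.25 lean -24.3  Fx -3.3 Fy -1.1 Fz -5.5  w 0.0238 grip 25.0 cen [ 0.6047 -0.0583  0.1326]
t 19.45 lean -32.3  Fx -4.9 Fy -2.6 Fz -7.8  w 0.0238 grip 25.0 cen [ 0.6048 -0.0583  0.1325]
t 19.65 lean -40.3  Fx -4.0 Fy -3.5 Fz -9.8  w 0.0241 grip 25.0 cen [ 0.6049 -0.0583  0.1327]
t 19.85 lean -48.4  Fx -4.2 Fy -5.4 Fz -13.7  w 0.0235 grip 25.0 cen [ 0.6052 -0.0581  0.1331]
```

```bash
{ 
python3 -m creep '[[0.0307,0,0.0022,0,-0.28,0,-1],[0.0608,0,0.0086,0,-0.56,0,-1],[0.0897,0,0.019,0,-0.84,0,-1]]'
python3 -m creep '[[0.0307,0,0.0022,0,-0.28,0,-1],[0.0608,0,0.0086,0,-0.56,0,-1],[0.0897,0,0.019,0,-0.84,0,-1],[0.0897,0,0.019,0,-0.84,0,-1],[0.0897,0,0.019,0,-0.84,0,0],[0.0897,0,0.019,0,-0.84,0,0],[0.0897,0,0.019,0,-0.84,0,0]]'
python3 -m creep '[[-0.0307,0,0.0022,0,0.28,0,0],[-0.0608,0,0.0086,0,0.56,0,0],[-0.0897,0,0.019,0,0.84,0,0]]'
python3 -m creep '[[-0.0307,0,0.0022,0,0.28,0,0],[-0.0608,0,0.0086,0,0.56,0,0],[-0.0897,0,0.019,0,0.84,0,0],[-0.0897,0,0.019,0,0.84,0,0],[-0.0897,0,0.019,0,0.84,0,-1],[-0.0897,0,0.019,0,0.84,0,-1],[-0.0897,0,0.019,0,0.84,0,-1],[-0.0897,0,0.019,0,0.84,0,-1]]'
python3 -m creep '[[0.0307,0,0.0022,0,-0.28,0,-1],[0.0608,0,0.0086,0,-0.56,0,-1],[0.0897,0,0.019,0,-0.84,0,-1]]'
python3 -m creep '[[0.0307,0,0.0022,0,-0.28,0,-1],[0.0608,0,0.0086,0,-0.56,0,-1],[0.0897,0,0.019,0,-0.84,0,-1]]'
python3 -m creep '[[0.0307,0,0.0022,0,-0.28,0,-1],[0.0608,0,0.0086,0,-0.56,0,-1],[0.0897,0,0.019,0,-0.84,0,-1],[0.0897,0,0.019,0,-0.84,0,-1],[0.0897,0,0.019,0,-0.84,0,0],[0.0897,0,0.019,0,-0.84,0,0],[0.0897,0,0.019,0,-0.84,0,0]]'
python3 -m creep '[[-0.0307,0,0.0022,0,0.28,0,0],[-0.0608,0,0.0086,0,0.56,0,0],[-0.0897,0,0.019,0,0.84,0,0]]'
python3 -m creep '[[-0.0307,0,0.0022,0,0.28,0,0],[-0.0608,0,0.0086,0,0.56,0,0],[-0.0897,0,0.019,0,0.84,0,0]]'
python3 -m creep '[[-0.0307,0,0.0022,0,0.28,0,0],[-0.0608,0,0.0086,0,0.56,0,0],[-0.0897,0,0.019,0,0.84,0,0],[-0.0897,0,0.019,0,0.84,0,0],[-0.0897,0,0.019,0,0.84,0,-1],[-0.0897,0,0.019,0,0.84,0,-1],[-0.0897,0,0.019,0,0.84,0,-1],[-0.0897,0,0.019,0,0.84,0,-1]]'
} | python3 parse.py
```

```text
t 20.15 lean -23.4  Fx -4.3 Fy -2.7 Fz 16.9  w 0.0234 grip 25.0 cen [ 0.6016 -0.0589  0.1264]
t 20.85 lean -0.3  Fx -1.0 Fy 0.9 Fz -0.8  w 0.0425 grip 0.0 cen [ 0.6059 -0.0581  0.1337]
t 21.15 lean -24.7  Fx -0.1 Fy 0.0 Fz -1.0  w 0.0439 grip 0.0 cen [ 0.6066 -0.0582  0.1342]
t 21.95 lean -48.3  Fx 0.4 Fy -4.2 Fz -11.2  w 0.0241 grip 25.0 cen [ 0.608  -0.0576  0.1359]
t 22.25 lean -23.3  Fx -4.9 Fy -3.2 Fz 12.4  w 0.0240 grip 25.0 cen [ 0.6045 -0.0583  0.1281]
t 22.55 lean 0.8  Fx -6.6 Fy 2.4 Fz 11.2  w 0.0237 grip 25.0 cen [ 0.6049 -0.0582  0.1289]
t 23.25 lean 23.8  Fx -0.6 Fy 0.2 Fz 0.4  w 0.0427 grip 0.0 cen [ 0.6068 -0.0577  0.1337]
t 23.55 lean -0.7  Fx -0.0 Fy 0.7 Fz -1.5  w 0.0436 grip 0.0 cen [ 0.6071 -0.0578  0.1345]
t 23.85 lean -24.9  Fx 0.4 Fy 0.2 Fz 0.1  w 0.0439 grip 0.0 cen [ 0.6066 -0.0581  0.1363]
t 24.65 lean -48.3  Fx 1.2 Fy -4.2 Fz -10.4  w 0.0243 grip 25.0 cen [ 0.608  -0.0576  0.1362]
```

```bash
{ 
python3 -m creep '[[0.0077,0,0.0001,0,-0.07,0,-1],[0.0154,0,0.0005,0,-0.14,0,-1]]'
python3 -m creep '[[0.0077,0,0.0001,0,-0.07,0,-1],[0.0154,0,0.0005,0,-0.14,0,-1]]'
python3 -m creep '[[0.0077,0,0.0001,0,-0.07,0,-1],[0.0154,0,0.0005,0,-0.14,0,-1]]'
python3 -m creep '[[0.0077,0,0.0001,0,-0.07,0,-1],[0.0154,0,0.0005,0,-0.14,0,-1]]'
python3 -m creep '[[0.0077,0,0.0001,0,-0.07,0,-1],[0.0154,0,0.0005,0,-0.14,0,-1]]'
python3 -m creep '[[0.0077,0,0.0001,0,-0.07,0,-1],[0.0154,0,0.0005,0,-0.14,0,-1]]'
python3 -m creep '[[0.0077,0,0.0001,0,-0.07,0,-1],[0.0154,0,0.0005,0,-0.14,0,-1]]'
python3 -m creep '[[0.0077,0,0.0001,0,-0.07,0,-1],[0.0154,0,0.0005,0,-0.14,0,-1]]'
python3 -m creep '[[0.0077,0,0.0001,0,-0.07,0,-1],[0.0154,0,0.0005,0,-0.14,0,-1]]'
python3 -m creep '[[0.0077,0,0.0001,0,-0.07,0,-1],[0.0154,0,0.0005,0,-0.14,0,-1]]'
python3 -m creep '[[0.0077,0,0.0001,0,-0.07,0,-1],[0.0154,0,0.0005,0,-0.14,0,-1]]'
python3 -m creep '[[0.0077,0,0.0001,0,-0.07,0,-1],[0.0154,0,0.0005,0,-0.14,0,-1]]'
python3 -m creep '[[0.0077,0,0.0001,0,-0.07,0,-1],[0.0154,0,0.0005,0,-0.14,0,-1]]'
} | python3 parse.py
```

```text
t 24.85 lean -44.3  Fx 1.5 Fy -3.8 Fz -1.9  w 0.0241 grip 25.0 cen [ 0.6081 -0.0575  0.1356]
t 25.05 lean -40.3  Fx 1.8 Fy -1.0 Fz -0.4  w 0.0238 grip 25.0 cen [ 0.6085 -0.0575  0.1354]
t 25.25 lean -36.2  Fx 1.9 Fy -2.2 Fz -1.6  w 0.0241 grip 25.0 cen [ 0.6085 -0.0575  0.135 ]
t 25.45 lean -32.2  Fx -0.6 Fy -2.1 Fz -3.4  w 0.0238 grip 25.0 cen [ 0.6085 -0.0575  0.1346]
t 25.65 lean -28.2  Fx 0.6 Fy -1.5 Fz -0.6  w 0.0234 grip 25.0 cen [ 0.6084 -0.0575  0.1342]
t 25.85 lean -24.2  Fx 0.6 Fy -1.9 Fz -0.9  w 0.0236 grip 25.0 cen [ 0.6085 -0.0575  0.134 ]
t 26.05 lean -20.2  Fx 2.9 Fy -1.0 Fz -0.3  w 0.0237 grip 25.0 cen [ 0.6086 -0.0575  0.1337]
t 26.25 lean -16.2  Fx 2.6 Fy -1.5 Fz 0.1  w 0.0238 grip 25.0 cen [ 0.6089 -0.0575  0.1335]
t 26.45 lean -12.2  Fx 2.8 Fy 0.4 Fz 1.7  w 0.0241 grip 25.0 cen [ 0.6091 -0.0575  0.1333]
t 26.65 lean -8.2  Fx 4.1 Fy 0.5 Fz 0.7  w 0.0241 grip 25.0 cen [ 0.6094 -0.0574  0.1331]
t 26.85 lean -4.2  Fx 4.5 Fy 0.7 Fz 0.2  w 0.0242 grip 25.0 cen [ 0.6095 -0.0575  0.1328]
t 27.05 lean -0.2  Fx 3.2 Fy 1.2 Fz 0.8  w 0.0237 grip 25.0 cen [ 0.6096 -0.0575  0.1326]
t 27.25 lean 3.8  Fx 4.8 Fy 0.8 Fz 0.8  w 0.0240 grip 25.0 cen [ 0.6095 -0.0575  0.1323]
```

```bash
{ 
python3 -m creep '[[-0.0077,0,0.0001,0,0.07,0,-1],[-0.0154,0,0.0005,0,0.14,0,-1]]'
python3 -m creep '[[-0.0077,0,0.0001,0,0.07,0,-1],[-0.0154,0,0.0005,0,0.14,0,-1]]'
python3 -m creep '[[-0.0077,0,0.0001,0,0.07,0,-1],[-0.0154,0,0.0005,0,0.14,0,-1]]'
python3 -m creep '[[-0.0077,0,0.0001,0,0.07,0,-1],[-0.0154,0,0.0005,0,0.14,0,-1]]'
python3 -m creep '[[-0.0077,0,0.0001,0,0.07,0,-1],[-0.0154,0,0.0005,0,0.14,0,-1]]'
python3 -m creep '[[-0.0077,0,0.0001,0,0.07,0,-1],[-0.0154,0,0.0005,0,0.14,0,-1]]'
python3 -m creep '[[-0.0077,0,0.0001,0,0.07,0,-1],[-0.0154,0,0.0005,0,0.14,0,-1]]'
python3 -m creep '[[-0.0077,0,0.0001,0,0.07,0,-1],[-0.0154,0,0.0005,0,0.14,0,-1]]'
python3 -m creep '[[-0.0077,0,0.0001,0,0.07,0,-1],[-0.0154,0,0.0005,0,0.14,0,-1]]'
python3 -m creep '[[-0.0077,0,0.0001,0,0.07,0,-1],[-0.0154,0,0.0005,0,0.14,0,-1]]'
python3 -m creep '[[-0.0077,0,0.0001,0,0.07,0,-1],[-0.0154,0,0.0005,0,0.14,0,-1]]'
python3 -m creep '[[-0.0077,0,0.0001,0,0.07,0,-1],[-0.0154,0,0.0005,0,0.14,0,-1]]'
python3 -m creep '[[-0.0077,0,0.0001,0,0.07,0,-1],[-0.0154,0,0.0005,0,0.14,0,-1]]'
} | python3 parse.py
```

```text
t 27.45 lean -0.2  Fx 3.9 Fy 1.1 Fz 3.3  w 0.0241 grip 25.0 cen [ 0.6096 -0.0574  0.132 ]
t 27.65 lean -4.3  Fx 5.6 Fy 0.6 Fz 3.4  w 0.0238 grip 25.0 cen [ 0.6095 -0.0574  0.1323]
t 27.85 lean -8.3  Fx 4.3 Fy 0.1 Fz 3.5  w 0.0240 grip 25.0 cen [ 0.6093 -0.0574  0.1326]
t 28.05 lean -12.3  Fx 4.9 Fy -0.3 Fz 4.0  w 0.0238 grip 25.0 cen [ 0.6092 -0.0575  0.1328]
t 28.25 lean -16.3  Fx 4.7 Fy -0.9 Fz 3.9  w 0.0239 grip 25.0 cen [ 0.609  -0.0574  0.1331]
t 28.45 lean -20.3  Fx 4.1 Fy -0.9 Fz 3.1  w 0.0238 grip 25.0 cen [ 0.6089 -0.0575  0.1332]
t 28.65 lean -24.3  Fx 4.1 Fy -1.5 Fz 3.7  w 0.0241 grip 25.0 cen [ 0.6087 -0.0575  0.1335]
t 28.85 lean -28.3  Fx 2.3 Fy -1.7 Fz 2.3  w 0.0243 grip 25.0 cen [ 0.6084 -0.0575  0.1337]
t 29.05 lean -32.3  Fx 2.3 Fy -1.6 Fz 2.1  w 0.0239 grip 25.0 cen [ 0.6082 -0.0576  0.1338]
t 29.25 lean -36.3  Fx 2.0 Fy -2.8 Fz 1.1  w 0.0241 grip 25.0 cen [ 0.6079 -0.0575  0.134 ]
t 29.45 lean -40.3  Fx 0.4 Fy -2.3 Fz -1.3  w 0.0239 grip 25.0 cen [ 0.6077 -0.0576  0.1342]
t 29.65 lean -44.2  Fx -1.0 Fy -3.5 Fz -4.7  w 0.0239 grip 25.0 cen [ 0.6074 -0.0576  0.1343]
t 29.85 lean -48.3  Fx -1.4 Fy -3.9 Fz -7.6  w 0.0237 grip 25.0 cen [ 0.6072 -0.0576  0.1345]
```

```bash
python3 - <<'E'
from h import *
a=robot.capture("scene")[135:255,230:330,::-1];b=robot.capture("side")[95:225,250:390,::-1]
cv2.imwrite("pics/sc2.png",np.hstack([cv2.resize(a,(400,480),interpolation=cv2.INTER_CUBIC),cv2.copyMakeBorder(cv2.resize(b,(392,364),interpolation=cv2.INTER_CUBIC),0,116,0,0,0)]))
E
```

```text
(no output)
```

View pics/sc2.png

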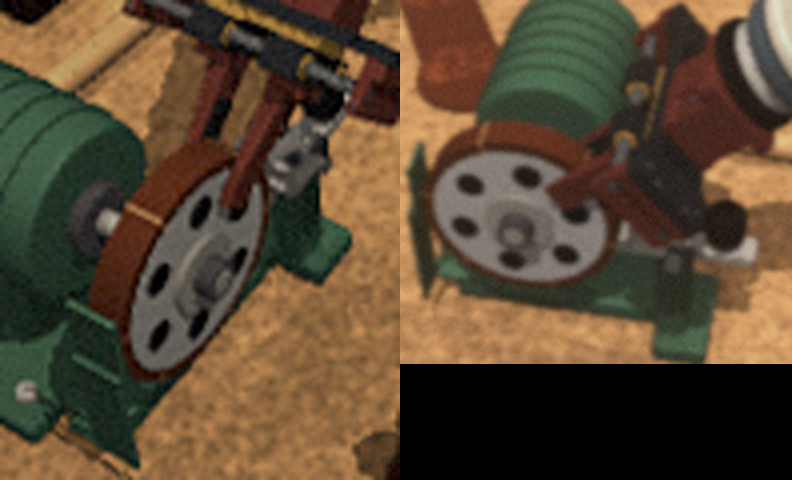

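The hole pattern is in almost the same place as at the start, so nothing slipped. The pads also carry a moment, which the force reading alone misses, so I'll rescan this arc using the torque about the axle.

```bash
cat > m.py <<'E'
from h import *
s=robot.read_state();T=Ro.from_rotvec(s["orientation"]).as_matrix();f=T.T@s["ft_force"];m=T.T@s["moment"]
# torque on tool about tool y through axle (66 mm along tool z), if moment is about TCP
print("t %.2f lean %.1f Fx %.1f Fz %.1f My %.3f  tau %.3f  rimF %.1f w %.4f"%(s["time_s"],np.degrees(np.arcsin(-T[:,2]@[.981,.192,0])),f[0],f[2],m[1],m[1]-.066*f[0],(m[1]-.066*f[0])/.075,s["width"]))
E
python3 m.py
python3 -m creep '[[0.0077,0,0.0001,0,-0.07,0,-1],[0.0154,0,0.0005,0,-0.14,0,-1]]' >/dev/null; python3 m.py
python3 -m creep '[[0.0077,0,0.0001,0,-0.07,0,-1],[0.0154,0,0.0005,0,-0.14,0,-1]]' >/dev/null; python3 m.py
python3 -m creep '[[0.0077,0,0.0001,0,-0.07,0,-1],[0.0154,0,0.0005,0,-0.14,0,-1]]' >/dev/null; python3 m.py
python3 -m creep '[[0.0077,0,0.0001,0,-0.07,0,-1],[0.0154,0,0.0005,0,-0.14,0,-1]]' >/dev/null; python3 m.py
python3 -m creep '[[0.0077,0,0.0001,0,-0.07,0,-1],[0.0154,0,0.0005,0,-0.14,0,-1]]' >/dev/null; python3 m.py
python3 -m creep '[[0.0077,0,0.0001,0,-0.07,0,-1],[0.0154,0,0.0005,0,-0.14,0,-1]]' >/dev/null; python3 m.py
python3 -m creep '[[0.0077,0,0.0001,0,-0.07,0,-1],[0.0154,0,0.0005,0,-0.14,0,-1]]' >/dev/null; python3 m.py
python3 -m creep '[[0.0077,0,0.0001,0,-0.07,0,-1],[0.0154,0,0.0005,0,-0.14,0,-1]]' >/dev/null; python3 m.py
python3 -m creep '[[0.0077,0,0.0001,0,-0.07,0,-1],[0.0154,0,0.0005,0,-0.14,0,-1]]' >/dev/null; python3 m.py
python3 -m creep '[[0.0077,0,0.0001,0,-0.07,0,-1],[0.0154,0,0.0005,0,-0.14,0,-1]]' >/dev/null; python3 m.py
python3 -m creep '[[0.0077,0,0.0001,0,-0.07,0,-1],[0.0154,0,0.0005,0,-0.14,0,-1]]' >/dev/null; python3 m.py
```

```text
t 29.95 lean -48.3 Fx 0.6 Fz -2.6 My -0.350  tau -0.392  rimF -5.2 w 0.0240
t 30.15 lean -44.1 Fx 1.0 Fz -0.0 My -0.260  tau -0.326  rimF -4.3 w 0.0238
t 30.35 lean -40.1 Fx -0.5 Fz 0.1 My -0.151  tau -0.121  rimF -1.6 w 0.0241
t 30.55 lean -36.1 Fx 0.6 Fz 0.9 My 0.043  tau 0.003  rimF 0.0 w 0.0241
t 30.75 lean -32.1 Fx 0.3 Fz 0.8 My 0.087  tau 0.067  rimF 0.9 w 0.0238
t 30.95 lean -28.1 Fx -0.2 Fz 1.0 My 0.109  tau 0.122  rimF 1.6 w 0.0238
t 31.15 lean -24.1 Fx 1.7 Fz 3.0 My 0.404  tau 0.290  rimF 3.9 w 0.0239
t 31.35 lean -20.1 Fx 1.9 Fz 2.4 My 0.341  tau 0.216  rimF 2.9 w 0.0238
t 31.55 lean -16.1 Fx 1.2 Fz 2.8 My 0.551  tau 0.469  rimF 6.2 w 0.0241
t 31.75 lean -12.1 Fx 4.0 Fz 3.5 My 0.587  tau 0.322  rimF 4.3 w 0.0240
t 31.95 lean -8.1 Fx 3.2 Fz 4.5 My 0.668  tau 0.456  rimF 6.1 w 0.0236
t 32.15 lean -4.1 Fx 2.8 Fz 3.0 My 0.769  tau 0.585  rimF 7.8 w 0.0242
```

```bash
cat > m.py <<'E'
from h import *
s=robot.read_state();T=Ro.from_rotvec(s["orientation"]).as_matrix();f=T.T@s["ft_force"];m=T.T@s["moment"]
r=[s["time_s"],np.degrees(np.arcsin(-T[:,2]@[.981,.192,0])),*f,*m,*s["joints"],*s["joint_torque"]]
open("log.txt","a").write(" ".join("%.5f"%v for v in r)+"\n")
print("t %.2f lean %.1f F %.1f %.1f %.1f M %.3f %.3f %.3f w %.4f"%(*r[:8],s["width"]))
E
python3 m.py
python3 -m creep '[[-0.0077,0,0.0001,0,0.07,0,-1],[-0.0154,0,0.0005,0,0.14,0,-1]]' >/dev/null; python3 m.py
python3 -m creep '[[-0.0077,0,0.0001,0,0.07,0,-1],[-0.0154,0,0.0005,0,0.14,0,-1]]' >/dev/null; python3 m.py
python3 -m creep '[[-0.0077,0,0.0001,0,0.07,0,-1],[-0.0154,0,0.0005,0,0.14,0,-1]]' >/dev/null; python3 m.py
python3 -m creep '[[-0.0077,0,0.0001,0,0.07,0,-1],[-0.0154,0,0.0005,0,0.14,0,-1]]' >/dev/null; python3 m.py
python3 -m creep '[[-0.0077,0,0.0001,0,0.07,0,-1],[-0.0154,0,0.0005,0,0.14,0,-1]]' >/dev/null; python3 m.py
python3 -m creep '[[-0.0077,0,0.0001,0,0.07,0,-1],[-0.0154,0,0.0005,0,0.14,0,-1]]' >/dev/null; python3 m.py
python3 -m creep '[[-0.0077,0,0.0001,0,0.07,0,-1],[-0.0154,0,0.0005,0,0.14,0,-1]]' >/dev/null; python3 m.py
python3 -m creep '[[-0.0077,0,0.0001,0,0.07,0,-1],[-0.0154,0,0.0005,0,0.14,0,-1]]' >/dev/null; python3 m.py
python3 -m creep '[[-0.0077,0,0.0001,0,0.07,0,-1],[-0.0154,0,0.0005,0,0.14,0,-1]]' >/dev/null; python3 m.py
python3 -m creep '[[-0.0077,0,0.0001,0,0.07,0,-1],[-0.0154,0,0.0005,0,0.14,0,-1]]' >/dev/null; python3 m.py
python3 -m creep '[[-0.0077,0,0.0001,0,0.07,0,-1],[-0.0154,0,0.0005,0,0.14,0,-1]]' >/dev/null; python3 m.py
```

```text
t 32.15 lean -4.1 F 2.8 0.6 3.0 M 0.207 0.769 0.163 w 0.0242
t 32.35 lean -8.2 F 2.3 0.5 3.8 M -0.019 0.657 0.168 w 0.0239
t 32.55 lean -12.3 F 5.6 0.1 6.2 M -0.074 0.798 0.261 w 0.0240
t 32.75 lean -16.3 F 4.8 0.5 6.2 M -0.122 0.754 0.125 w 0.0239
t 32.95 lean -20.3 F 4.5 -0.3 6.9 M -0.153 0.605 0.169 w 0.0237
t 33.15 lean -24.3 F 5.2 -0.4 7.7 M -0.131 0.521 0.167 w 0.0240
t 33.35 lean -28.3 F 4.9 -1.2 7.0 M -0.173 0.378 0.188 w 0.0238
t 33.55 lean -32.3 F 4.1 -2.0 6.5 M -0.208 0.249 0.120 w 0.0236
t 33.75 lean -36.3 F 2.1 -2.2 5.5 M -0.216 0.108 0.199 w 0.0238
t 33.95 lean -40.2 F 1.4 -2.3 4.4 M -0.192 -0.030 0.154 w 0.0238
t 34.15 lean -44.2 F 1.8 -3.0 2.7 M -0.259 -0.179 0.123 w 0.0239
t 34.35 lean -48.2 F -0.5 -4.2 1.4 M -0.187 -0.469 0.163 w 0.0243
```

```bash
python3 -m creep '[[0.0154,0,0.0005,0,-0.14,0,-1],[0.0307,0,0.0022,0,-0.28,0,-1],[0.0461,0,0.0048,0,-0.42,0,-1],[0.0608,0,0.0086,0,-0.56,0,-1],[0.0754,0,0.0134,0,-0.7,0,-1],[0.0897,0,0.019,0,-0.84,0,-1],[0.0897,0,0.019,0,-0.84,0,0],[0.0897,0,0.019,0,-0.84,0,0],[0.0897,0,0.019,0,-0.84,0,-1],[0.0897,0,0.019,0,-0.84,0,-1],[0.0897,0,0.019,0,-0.84,0,-1],[0.0897,0,0.019,0,-0.84,0,-1]]' >/dev/null; python3 m.py
python3 -m creep '[[0.0077,0,0.0001,0,-0.07,0,-1],[0.0154,0,0.0005,0,-0.14,0,-1]]' >/dev/null; python3 m.py
python3 -m creep '[[0.0077,0,0.0001,0,-0.07,0,-1],[0.0154,0,0.0005,0,-0.14,0,-1]]' >/dev/null; python3 m.py
python3 -m creep '[[0.0077,0,0.0001,0,-0.07,0,-1],[0.0154,0,0.0005,0,-0.14,0,-1]]' >/dev/null; python3 m.py
python3 -m creep '[[0.0077,0,0.0001,0,-0.07,0,-1],[0.0154,0,0.0005,0,-0.14,0,-1]]' >/dev/null; python3 m.py
python3 -m creep '[[-0.0077,0,0.0001,0,0.07,0,-1],[-0.0154,0,0.0005,0,0.14,0,-1]]' >/dev/null; python3 m.py
python3 -m creep '[[-0.0077,0,0.0001,0,0.07,0,-1],[-0.0154,0,0.0005,0,0.14,0,-1]]' >/dev/null; python3 m.py
python3 -m creep '[[-0.0077,0,0.0001,0,0.07,0,-1],[-0.0154,0,0.0005,0,0.14,0,-1]]' >/dev/null; python3 m.py
python3 -m creep '[[-0.0077,0,0.0001,0,0.07,0,-1],[-0.0154,0,0.0005,0,0.14,0,-1]]' >/dev/null; python3 m.py
python3 -m creep '[[-0.0077,0,0.0001,0,0.07,0,-1],[-0.0154,0,0.0005,0,0.14,0,-1]]' >/dev/null; python3 m.py
python3 -m creep '[[-0.0077,0,0.0001,0,0.07,0,-1],[-0.0154,0,0.0005,0,0.14,0,-1]]' >/dev/null; python3 m.py
python3 -m creep '[[-0.0077,0,0.0001,0,0.07,0,-1],[-0.0154,0,0.0005,0,0.14,0,-1]]' >/dev/null; python3 m.py
python3 -m creep '[[-0.0077,0,0.0001,0,0.07,0,-1],[-0.0154,0,0.0005,0,0.14,0,-1]]' >/dev/null; python3 m.py
python3 -m creep '[[0.0077,0,0.0001,0,-0.07,0,-1],[0.0154,0,0.0005,0,-0.14,0,-1]]' >/dev/null; python3 m.py
python3 -m creep '[[0.0077,0,0.0001,0,-0.07,0,-1],[0.0154,0,0.0005,0,-0.14,0,-1]]' >/dev/null; python3 m.py
python3 -m creep '[[0.0077,0,0.0001,0,-0.07,0,-1],[0.0154,0,0.0005,0,-0.14,0,-1]]' >/dev/null; python3 m.py
python3 -m creep '[[0.0077,0,0.0001,0,-0.07,0,-1],[0.0154,0,0.0005,0,-0.14,0,-1]]' >/dev/null; python3 m.py
```

```text
t 35.55 lean -24.1 F 0.6 -1.0 -1.6 M 0.085 -0.137 0.133 w 0.0237
t 35.75 lean -20.1 F 0.8 -1.4 -1.5 M 0.166 0.212 0.191 w 0.0240
t 35.95 lean -16.0 F 0.6 -0.9 -0.6 M 0.139 0.091 0.168 w 0.0240
t 36.15 lean -12.0 F 0.1 -1.4 -0.7 M 0.119 0.155 0.178 w 0.0238
t 36.35 lean -8.0 F 1.1 -1.1 -0.4 M 0.133 0.189 0.168 w 0.0242
t 36.55 lean -12.2 F 1.9 -0.5 -0.7 M 0.062 0.250 0.192 w 0.0239
t 36.75 lean -16.3 F 3.2 -0.0 0.4 M -0.003 0.339 0.076 w 0.0238
t 36.95 lean -20.3 F 3.4 0.0 1.4 M -0.007 0.245 0.155 w 0.0236
t 37.15 lean -24.3 F 2.7 0.2 1.1 M 0.004 0.155 0.160 w 0.0242
t 37.35 lean -28.3 F 1.9 -2.1 1.0 M 0.044 -0.024 0.133 w 0.0237
t 37.55 lean -32.3 F 1.7 -1.4 0.5 M -0.009 -0.088 0.135 w 0.0234
t 37.75 lean -36.2 F 0.8 -2.4 -0.6 M -0.045 -0.155 0.133 w 0.0238
t 37.95 lean -40.2 F 0.2 -2.3 -0.7 M 0.085 -0.279 0.133 w 0.0238
t 38.15 lean -36.0 F -1.0 -2.0 0.9 M -0.009 -0.290 0.125 w 0.0238
t 38.35 lean -31.9 F -1.1 -1.8 -0.2 M 0.035 -0.407 0.155 w 0.0237
t 38.55 lean -27.9 F -1.8 -1.4 1.4 M -0.018 -0.374 0.182 w 0.0239
t 38.75 lean -23.9 F -2.2 -0.8 1.6 M 0.034 -0.332 0.148 w 0.0238
```

```bash
python3 -m creep '[[-0.0044,0,0,0,0.04,0,-1],[-0.0044,0,0,0,0.04,0,-1],[-0.0044,0,0,0,0.04,0,-0.2],[-0.0044,0,0,0,0.04,0,0],[-0.0044,0,0,0,0.04,0,0.2]]' | python3 parse.py
python3 -m creep '[[0,0,0,0,0,0,0.2],[0,0,-0.1,0,0,0,0.2],[0,0,-0.2,0,0,0,0.3],[0,0,-0.33,0,0,0,0.3],[0,0,-0.33,0,-0.28,0,0.3],[0,0,-0.33,0,-0.56,0,0.3],[0,0,-0.33,0,-0.88,0,0.3],[0,0,-0.33,0,-0.88,0,0.3]]'
python3 - <<'E'
from h import *
s=robot.read_state();T=Ro.from_rotvec(s["orientation"]).as_matrix();print(T.round(3))
print("to knob hover, units:",(T.T@(np.array([.4565,-.0876,.26])-s["ee_pos"])/.3).round(3))
E
```

```text
t 39.25 lean -25.2  Fx 0.2 Fy 0.1 Fz 0.3  w 0.0444 grip 0.0 cen [ 0.6056 -0.0582  0.1318]
time_s: 40.05
ee_pos: [0.5385, -0.0709, 0.277]
orientation: [-3.125, -0.305, 0.013]
ft_force: [-0.1, 0.9, -1.1]
width: 0.0569
grip_force: 0.0
[[ 0.981  0.193 -0.009]
 [ 0.193 -0.981  0.001]
 [-0.008 -0.003 -1.   ]]
to knob hover, units: [-0.278  0.002  0.059]
```

```bash
python3 -m creep '[[-0.14,0,0.03,0,0,0,0.3],[-0.278,0.002,0.059,0,-0.015,0,0.3],[-0.278,0.002,0.059,0,-0.015,0,0.3],[-0.278,0.002,0.059,0,-0.015,0,0.3]]'
python3 - <<'E'
from h import *
s=robot.read_state();p=robot.camera_params("wrist");a=robot.capture("wrist");cv2.imwrite("pics/w2.png",a[:,:,::-1])
np.savez("w2.npz",**{k:np.array(p[k]) for k in p},ee=s["ee_pos"],o=s["orientation"])
E
```

```text
time_s: 40.45
ee_pos: [0.4543, -0.0882, 0.2636]
orientation: [3.126, 0.301, -0.005]
ft_force: [0.2, -0.1, -0.1]
width: 0.0572
grip_force: 0.0
```

View pics/w2.png

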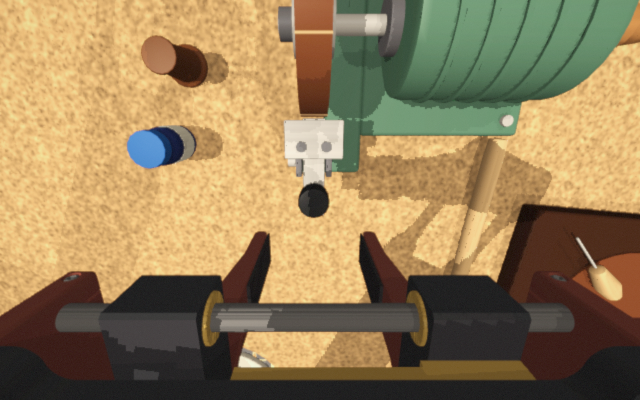

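The knob's top is a black disc at about (313.5,201), centred between the fingers, and the platform is touching the wheel.

```bash
python3 - <<'E'
from h import *
d=np.load("w2.npz");p={k:d[k] for k in("mtx","R","t")};ee=d["ee"];T=Ro.from_rotvec(d["o"]).as_matrix()
g=cv2.imread("pics/w2.png").max(2);m=(g<60).astype(np.uint8);m[:150]=0;m[235:]=0;m[:,:280]=0;m[:,350:]=0
n,l,st,c=cv2.connectedComponentsWithStats(m);i=1+np.argmax(st[1:,4]);print(st[i],c[i])
K=ray("wrist",(314,199),.155,p);K2=ray("wrist",c[i],.148,p);print(K,K2)
print((T.T@(np.array([*K2[:2],.154])-ee)/.3).round(3))
E
```

```text
[300 184  28  33 648] [314.94598765 200.12962963]
[ 0.46148631 -0.08614729  0.155     ] [ 0.45846097 -0.08764359  0.148     ]
[0.015 0.001 0.365]
```

```bash
python3 -m creep '[[0.016,0.001,0.1,0,0,0,0.3],[0.016,0.001,0.2,0,0,0,0.3],[0.016,0.001,0.3,0,0,0,0.3],[0.016,0.001,0.36,0,0,0,0.3],[0.016,0.001,0.36,0,0,0,0.3],[0.016,0.001,0.36,0,0,0,0.3]]' 
python3 -m creep '[[0,0,0,0,0,0,-1],[0,0,0,0,0,0,-1],[0,0,0,0,0,0,-1],[0,0,0,0,0,0,-1],[0,0,0,0,0,0,-1],[0,0,0,0,0,0,-1]]' 40
python3 -m creep '[[0,0,0,0,0,0,-1],[0,0,0,0,0,0,-1]]'; python3 m.py
```

```text
time_s: 41.1
ee_pos: [0.4596, -0.0875, 0.156]
orientation: [3.126, 0.303, -0.009]
ft_force: [0.3, -0.2, 0.1]
width: 0.0573
grip_force: 0.0
time_s: 41.7
ee_pos: [0.459, -0.0863, 0.1558]
orientation: [-3.125, -0.304, 0.01]
ft_force: [-1.1, 5.2, 3.6]
width: 0.0293
grip_force: 40.0
time_s: 41.9
ee_pos: [0.459, -0.0864, 0.1558]
orientation: [-3.125, -0.304, 0.01]
ft_force: [-1.2, 4.3, 2.8]
width: 0.0289
grip_force: 40.0
t 41.90 lean 0.4 F -0.4 -4.5 -2.8 M 0.914 0.011 0.045 w 0.0289
```

```bash
cat > d.py <<'E'
from h import *
s=robot.read_state();T=Ro.from_rotvec(s["orientation"]).as_matrix();u=np.array([.981,.192])
print("t %.2f disp %.2f mm Fx %.1f w %.4f"%(s["time_s"],1e3*(u@s["ee_pos"][:2]-u@[.459,-.0864]),(T.T@s["ft_force"])[0],s["width"]))
E
python3 d.py
python3 -m creep '[[-0.001,0,0,0,0,0,-1],[-0.002,0,0,0,0,0,-1],[-0.0033,0,0,0,0,0,-1]]'>/dev/null; python3 d.py
python3 -m creep '[[-0.001,0,0,0,0,0,-1],[-0.002,0,0,0,0,0,-1],[-0.0033,0,0,0,0,0,-1]]'>/dev/null; python3 d.py
python3 -m creep '[[-0.001,0,0,0,0,0,-1],[-0.002,0,0,0,0,0,-1],[-0.0033,0,0,0,0,0,-1]]'>/dev/null; python3 d.py
```

```text
t 41.90 disp 0.01 mm Fx -0.4 w 0.0289
t 42.20 disp -0.06 mm Fx 5.3 w 0.0295
t 42.50 disp -0.11 mm Fx 9.3 w 0.0297
t 42.80 disp -0.55 mm Fx 11.5 w 0.0289
```

```bash

python3 -m creep '[[-0.001,0,0,0,0,0,-1],[-0.002,0,0,0,0,0,-1],[-0.0033,0,0,0,0,0,-1]]'>/dev/null; python3 d.py
python3 -m creep '[[-0.001,0,0,0,0,0,-1],[-0.002,0,0,0,0,0,-1],[-0.0033,0,0,0,0,0,-1]]'>/dev/null; python3 d.py
python3 -m creep '[[-0.001,0,0,0,0,0,-1],[-0.002,0,0,0,0,0,-1],[-0.0033,0,0,0,0,0,-1]]'>/dev/null; python3 d.py
```

```text
t 43.10 disp -1.05 mm Fx 14.7 w 0.0293
t 43.40 disp -1.59 mm Fx 17.4 w 0.0295
t 43.70 disp -2.42 mm Fx 17.4 w 0.0291
```

```bash

python3 -m creep '[[-0.001,0,0,0,0,0,-1],[-0.002,0,0,0,0,0,-1],[-0.0033,0,0,0,0,0,-1]]'>/dev/null; python3 d.py
python3 -m creep '[[-0.001,0,0,0,0,0,-1],[-0.002,0,0,0,0,0,-1]]'>/dev/null; python3 d.py
```

```text
t 44.00 disp -3.39 mm Fx 17.9 w 0.0290
t 44.20 disp -3.99 mm Fx 16.8 w 0.0293
```

```bash

python3 -m creep '[[0.002,0,0,0,0,0,-1],[0.004,0,0,0,0,0,-1],[0.0067,0,0,0,0,0,-1],[0.0067,0,0,0,0,0,-1]]'>/dev/null; python3 d.py
python3 -m creep '[[0,0,0,0,0,0,0],[0,0,0,0,0,0,0.3],[0,0,0,0,0,0,0.3],[0,0,0,0,0,0,0.3]]'>/dev/null; python3 d.py
python3 -m creep '[[0,0,-0.05,0,0,0,0.3],[0,0,-0.15,0,0,0,0.3],[0,0,-0.25,0,0,0,0.3],[0,0,-0.35,0,0,0,0.3],[0,0,-0.365,0,0,0,0.3],[0,0,-0.365,0,0,0,0.3],[0,0,-0.365,0,0,0,0.3]]'
python3 - <<'E'
from h import *
p=robot.camera_params("wrist");ee=robot.read_state()["ee_pos"];a=robot.capture("wrist")[:,:,::-1];cv2.imwrite("pics/w3.png",a)
m=(a.max(2)<60).astype(np.uint8);m[:150]=0;m[235:]=0;m[:,:280]=0;m[:,350:]=0
n,l,st,c=cv2.connectedComponentsWithStats(m);i=1+np.argmax(st[1:,4]);print(st[i],c[i],ray("wrist",c[i],.148,p),ee)
o=cv2.imread("pics/w2.png")[0:240,260:370];cv2.imwrite("pics/cmp.png",cv2.resize(np.hstack([o,a[0:240,260:370]]),None,fx=2.5,fy=2.5,interpolation=cv2.INTER_CUBIC))
E
```

```text
t 44.60 disp -3.89 mm Fx 8.7 w 0.0294
t 45.00 disp -6.03 mm Fx -0.6 w 0.0559
time_s: 45.7
ee_pos: [0.454, -0.0885, 0.2634]
orientation: [3.127, 0.302, -0.014]
ft_force: [-0.4, -0.0, -0.6]
width: 0.0566
grip_force: 0.0
[300 186  28  34 651] [314.82795699 203.00768049] [ 0.454673   -0.08833151  0.148     ] [ 0.45397047 -0.08845068  0.26337224]
```

View pics/cmp.png

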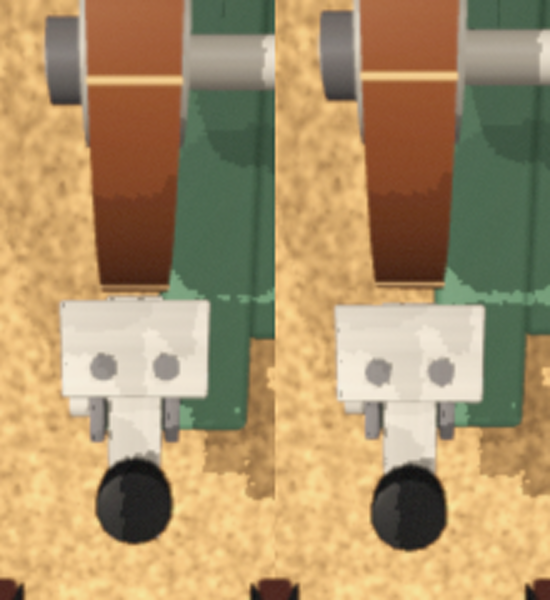

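The rest has moved back about 3.9 mm. There is now a gap between the platform and the wheel, and the wheel has not turned. Handing in.

```bash
python3 -c "
from rig import robot
print(robot.job_done())"
```

```text
the job is handed in; nothing more can be done
None
```

I found the tight spot by feel, left it on the rest, drew the rest back about 3.9 mm until it was clear of the tight spot by an estimated 1.6–2.4 mm, then let go and handed the job in at about 46 s. No verdict was returned.

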